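# Drop the tree-ring core mount home in its keyed block

### The arm

A 7-joint arm with a two-finger parallel gripper is mounted at the origin on the work surface. World frame = base frame: x ahead of the robot, y to its left, z up, the work surface at z = 0. Lengths are in m, angles in rad, forces in N, time in s.
With the tool pointing down it reaches from about 0.425 to 0.875 m from the base axis. Payload 9.9 kg.
Tool frame: the origin (TCP) lies midway between the tips of the shut fingers; the grasp point (between the pads) lies behind it (bot.pinch_z is the z of the grasp point in the tool frame, in m); z points along the fingers, y is the line along which they close (so a half turn about z gives the same grasp; the last joint's range is limited). The gripper opens to 85 mm and grips with 20 to 120 N. Pads are 22 mm wide; open, the fingers measure 114 mm over their backs; the gripper's body (76 mm by 85 mm) begins 54 mm behind the grasp point. The pads swing forward as they close: fully open they stand 13 mm farther back than shut.
Start: joints at [-1.184, 0.576, 0.025, 1.437, -0.015, 1.129, -0.057], TCP at [0.306, 0.602, 0.231] pointing down, gripper open.
Joint ranges: [-2.76, 2.76], [-0.34, 2.15], [-1.52, 1.57], [0.19, 2.46], [-1.09, 4.23], [0.17, 1.99], [-2.82, 2.82]. Speed limits (rad/s): [2.22, 2.22, 3.01, 3.01, 3.14, 3.14, 3.14].

### API

Orientations are given as a rotation vector (axis times angle).
In Python, from cell import bot, capture, hand_in, finder gives the robot as it stands. The module is installed in compiled form; this text tells all that it offers.
- The arm moves only by the tool drive_tool, never from a script. Its argument "plan" is one flat list of numbers, 5 for each row, row after row: the shift along the tool's x, y, z in cm, then the turn about the tool's z in degrees, then the closure, from 0 (fully open) to 1 (shut). A call has exactly 5 rows; each row is the pose to reach, as a shift and turn from the pose commanded when the call began, along the tool's axes at that moment; what a row does not reach only later rows make up. A row lasts 1/8 s, in which the tool goes at most 62.5 mm and 10.7 degrees, less where a joint would pass 70% of its speed; a pose out of reach is approached as far as the arm can. A call with a gripper value outside its range is refused whole. The fingers move at their own pace and stop on an object; the grip force is fixed at half the most. Time passes only in rows, so rows that repeat a pose let the fingers close, or fill a call up. It gives the time, the measured TCP pose, the force, the opening and the grip force at its end, in the units of the state.
- bot.get_state(): the state, without advancing time (a new reading comes with each control period).
- capture(name): name is "scene" or "side" or "wrist"; returns a dict with "pixels" (400x640x3 uint8, blue, green, red), "K" (3x3 intrinsics, pixels), "R" (3x3) and "t" (3): a world point X has camera coordinates R X + t. Camera axes: x right, y down, z forward; pixel columns grow to the right and rows downward; lengths in m; the calibration is good to about 2 mm. The wrist camera is an equidistant fisheye: a pixel r from the principal point sees the ray r / f radians off the axis. A picture is of the moment at which its call begins. There is no depth.
- hand_in(): hands the job in; it is judged then, once.
Trained networks look in a picture, given as the dict that the camera call returned (one of the last four; its "shot" number tells which), for a name from the list of things; names that differ only in an ending like _2 or _b are one class to them, and where a whole thing is asked for, a point or a joint stands for the part that bears it (a point fixed in the world has none). Each returns a list of dicts, best first, with "score" (0 to 1); they miss things now and then, are a little off and sometimes report something else, mostly with a low value. They report only what shows in the picture. A call takes as long as a camera call. They do not tell look-alikes from the thing itself.
- finder.trace(picture, query): "pixels" (400x640 bool, what is visible of it) and "extent" ([centre column, centre row, width, height] in pixels, round what is visible of it).
- finder.pinpoint(picture, query): "uv" ([column, row] in pixels: a listed point, or the origin of a listed thing).
The state is a dict: "t": time; "joint_positions": joint angles; "qvel": joint speeds; "joint_efforts": joint torques, N m; "ee_pos": TCP position; "eef_rot": TCP orientation; "contact_force": force on the tool from outside, world axes, zero at the start; "ft_torque": the same for the moment, N m; "finger_gap": opening from 0.0 (shut) to 1.0 (fully open); "gripper_force": force on a finger pad.
Only numpy, scipy, OpenCV 4.12 (cv2) and the standard library are available. Lean on these libraries where they do the work, as an engineer would, in place of code of your own. Each camera call takes 0.05 s, during which the arm holds its last target. There are 200 camera calls.

### The job

Three sample mounts stand in slotted metal blocks on the desk; the long bar mount that stands proud is turned crosswise, so its key rests on top of its block instead of in the slot. Turn that mount until its key meets the slot and it drops fully home, upright in its own block, then let go of it. Leave the other two mounts as they are.

Things in the scene. Friction and masses are not known exactly. Their poses are not given: they have to be found in the camera images.
- core_mount_mid (a point): Mount to turn: pale wood bar 90 (x) x 26 (y) x 22 mm high, dark core on top, 150 g; point at bar centre, 87 mm up at start, 73 home (14 mm drop). Below it, hidden: key 42 mm along the bar, 12 wide, its foot 37 mm below this point, resting on block_a; then a 16 mm pin in the bore. Starts 34-90 deg off the slot. Half-turn symmetric. Let go within about 10 deg of the slot, it falls in by itself.
- block_a: Fixed block under the proud mount: dark steel, aluminium top, 120 (x) x 80 (y) x 50 mm high. Origin: centre of its underside on the desk, below its bore. A slot 90 mm long, 20 wide, 14 deep runs along its x through the middle of its top; an 18 mm bore goes down from the slot floor. The other mounts stand in like blocks beside it, 145 to 205 mm apart sideways.
- other_mount_mid (a point): A bar mount of the same make that is already home in its own block (centre of its bar, 73 mm above the desk). Leave alone.
- disc_mount_mid (a point): A mount with a round wooden slice, 66 mm in diameter and 16 mm thick, already home in its own block (centre of the slice, 70 mm above the desk). Leave alone.
Mind the look-alikes: they are no part of the job. What is shaped like the block_a but pink or purple is not meant.

How it is judged:
At the end, for the whole second after the job is handed in: The proud bar mount has dropped home in block_a: its centre 69 to 77 mm above the block's underside and within 10 mm of the bore's axis, the bar within 15 degrees of the slot and within 8 degrees of upright, at rest and let go (z of core_mount_mid in the frame of block_a between 0.069 and 0.077 m and horizontal distance between core_mount_mid and block_a below 0.01 m and angle between the x axis of core_mount_mid and the x axis of block_a, either way round below 0.26 rad and angle between core_mount_mid's own z axis and vertical below 0.14 rad and linear speed of core_mount below 0.02 m/s); the robot touches nothing.
It fails at once if the other bar mount is moved more than 15 mm (distance of other_mount_mid from where it was at the start of the episode above 0.015 m).
It fails at once if the disc mount is moved more than 15 mm (distance of disc_mount_mid from where it was at the start of the episode above 0.015 m).
It also fails if it takes over 29 s, if anything falls off the work surface, if the arm or the gripper's body presses on something with over 40 N, if the wrist force passes 120 N, or if a joint passes its speed limit or range.

## Working session

There is one attempt and no reset: what is moved stays moved. The work goes in short steps, Python scripts to look and compute and a tool call to move; the robot and the scene stay as the last step left them, time stands still between calls to the robot, and variables do not carry over. Pictures are saved under pics/ and viewed, at most 10 in all, crops included, and the job is handed in when it is done.

Besides the shell and the picture viewer there is one more tool, called after ">>>" as name(argument=value, ...), one argument or row to a line, values as JSON. drive_tool: Moves the arm, as the interface text tells. Its arguments: {"type":"object","properties":{"plan":{"type":"array","items":{"type":"number"}}},"required":["plan"]}

```bash
mkdir -p pics; cat > h.py <<'E'
import numpy as np, cv2
from scipy.spatial.transform import Rotation as Ro
from cell import bot, capture, hand_in, finder
def ray(c,uv):
    K=c["K"];o=-c["R"].T@c["t"];d=np.linalg.inv(K)@[uv[0],uv[1],1]
    return o,c["R"].T@d
def onz(c,uv,z):
    o,d=ray(c,uv);return o+d*(z-o[2])/d[2]
def proj(c,X):
    p=c["K"]@(c["R"]@np.asarray(X)+c["t"]);return p[:2]/p[2]
E
python3 - <<'E'
from h import *
s=bot.get_state();print(s["t"],s["ee_pos"],s["eef_rot"],bot.pinch_z,s["finger_gap"])
ims=[]
for n in ("scene","side"):
    c=capture(n);cv2.imwrite(f"pics/{n}0.png",c["pixels"])
    print(n,(-c["R"].T@c["t"]).round(2))
    for q,z in (("core_mount_mid",.087),("other_mount_mid",.073),("disc_mount_mid",.07),("block_a",0)):
        for r in finder.pinpoint(c,q)[:5]: print(q,np.round(r["score"],2),np.round(r["uv"]),onz(c,r["uv"],z).round(3))
E
```

```text
0.0 [0.30597808 0.60115968 0.23046126] [-7.32622033e-01 -3.05465684e+00  2.51324180e-03] -0.0187 0.9980577062277715
scene [ 1.25 -0.6   0.74]
core_mount_mid 0.74 [374. 194.] [0.548 0.014 0.087]
other_mount_mid 0.87 [395. 168.] [0.458 0.171 0.073]
disc_mount_mid 0.76 [303. 207.] [ 0.468 -0.174  0.07 ]
block_a 0.95 [194. 234.] [ 0.326 -0.453  0.   ]
block_a 0.84 [372. 220.] [0.554 0.01  0.   ]
block_a 0.79 [440. 219.] [0.661 0.179 0.   ]
block_a 0.67 [368. 163.] [0.293 0.201 0.   ]
side [0.17 0.5  0.58]
core_mount_mid 0.77 [256. 224.] [0.564 0.006 0.087]
core_mount_mid 0.73 [256. 304.] [0.447 0.179 0.087]
other_mount_mid 0.59 [259. 305.] [0.451 0.17  0.073]
disc_mount_mid 0.71 [334. 194.] [ 0.472 -0.183  0.07 ]
block_a 0.94 [427. 178.] [ 0.307 -0.463  0.   ]
block_a 0.79 [341. 388.] [0.285 0.204 0.   ]
block_a 0.59 [264. 254.] [0.556 0.001 0.   ]
block_a 0.58 [169. 293.] [0.666 0.175 0.   ]
```

View pics/scene0.png

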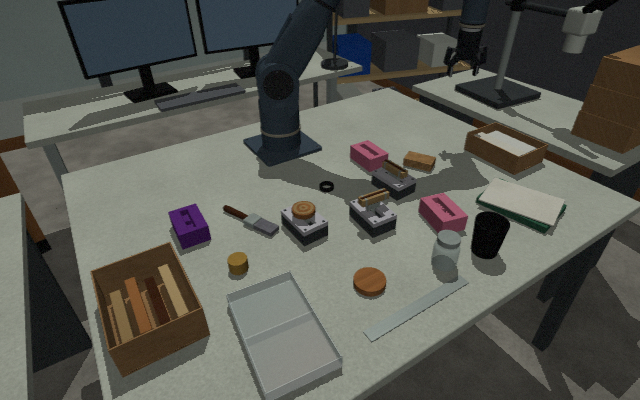

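View pics/side0.png

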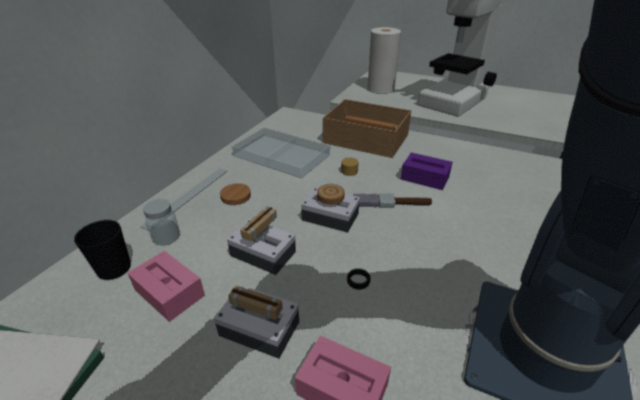

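Both views show the candidates:
- **Proud bar, crosswise on grey block A:** scene (374,194), side (256,224). This is the target.
- **Home bar on the second grey block:** scene (395,168), side (259,305).
- **Disc on the third grey block:** scene (303,207).
- **Decoy blocks:** pink at scene (369,155) and (443,212), purple at (189,225).

Next I'll rectify close crops of the target to read the slot and bar angles.

```bash
python3 - <<'E'
from h import *
rows=[]
for n in ("scene","side"):
    c=capture(n)
    row=[]
    for z in (.05,.098):
        # px: col -> y decreasing, row -> x decreasing ; 1.5px/mm, centre (.555,.008), 200mm
        w=np.float32([[.655,.108],[.655,-.092],[.455,-.092],[.455,.108]])
        src=np.float32([proj(c,[a,b,z]) for a,b in w])
        H=cv2.getPerspectiveTransform(src,np.float32([[0,0],[300,0],[300,300],[0,300]]))
        row.append(cv2.warpPerspective(c["pixels"],H,(300,300),flags=cv2.INTER_CUBIC))
    rows.append(np.hstack(row))
    for q in ("core_mount_mid","block_a"):
      for r in finder.trace(c,q)[:5]:
        m=r["pixels"].astype(np.uint8);p=np.argwhere(m)[:,::-1]
        z=.09 if q[0]=='c' else .05
        P=np.array([onz(c,x,z)[:2] for x in p])
        if np.linalg.norm(P.mean(0)-[.555,.01])>.08: continue
        rr=cv2.minAreaRect(np.float32(P*1000)); print(n,q,r["score"],rr, np.round(r["extent"]))
im=np.vstack(rows);cv2.imwrite("pics/rect.png",cv2.convertScaleAbs(im,alpha=1.5))
E
```

```text
scene core_mount_mid 0.65 ((563.1590576171875, -4.2820892333984375), (67.61326599121094, 121.68502044677734), 22.847719192504883) [375. 198.  28.  28.]
scene block_a 0.76 ((578.354248046875, -14.689933776855469), (118.09477996826172, 167.0286407470703), 88.06311798095703) [372. 217.  44.  34.]
side core_mount_mid 0.55 ((558.136474609375, 3.601665496826172), (57.78711700439453, 113.40506744384766), 12.930168151855469) [257. 225.  37.  32.]
side block_a 0.72 ((545.3712768554688, 20.628494262695312), (121.6748275756836, 152.01971435546875), 88.94940948486328) [261. 248.  69.  58.]
```

View pics/rect.png

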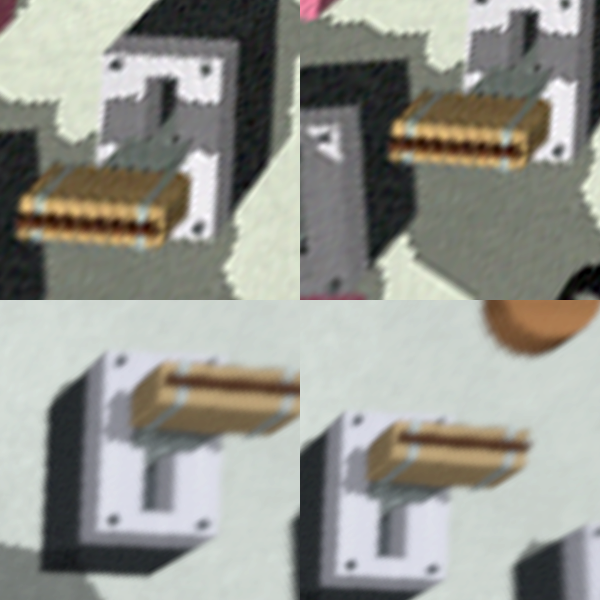

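The rectified crop confirms the pick. Block A's aluminium top is centred near (0.558, 0.001), with the slot running vertically in the crop at about -3° to world x. The bar's core line, (388,143) to (523,152) in the crop, lies at about 86° and is centred near (0.559, 0.001). So it is about 89° off the slot. I'll approach above it with the fingers closing along world x.

>>> drive_tool(
  plan=[-6.0,-1,0,10,0,-12,-5,0,20,0,-17,-9,0,30,0,-22,-13.5,0,40,0,-27,-18,0,50,0],
)

```text
t: 1.42
ee_pos: [0.4584, 0.336, 0.2316]
eef_rot: [1.962, 2.453, 0.001]
contact_force: [0.9, 0.5, -1.4]
finger_gap: 0.999
gripper_force: 0.0
```

>>> drive_tool(
  plan=[-6.5,0.4,0,6,0,-13,0.8,1,12,0,-19.5,1.2,3,17,0,-26,1.6,5,17,0,-32,1.9,6,17,0],
)

```text
t: 2.05
ee_pos: [0.5444, 0.0436, 0.1738]
eef_rot: [-2.296, -2.144, -0.0]
contact_force: [0.9, -0.4, -0.3]
finger_gap: 1.003
gripper_force: 0.0
```

```bash
python3 - <<'E'
from h import *
s=bot.get_state();R=Ro.from_rotvec(s["eef_rot"]).as_matrix();print(s["t"],s["ee_pos"].round(4) if hasattr(s["ee_pos"],'round') else s["ee_pos"],R.round(3),np.round(s["joint_positions"],2))
c=capture("wrist");cv2.imwrite("pics/w1.png",c["pixels"])
K=c["K"]
def wray(uv):
    x=(uv[0]-K[0,2])/K[0,0];y=(uv[1]-K[1,2])/K[1,1];r=np.hypot(x,y)
    d=np.array([x/r*np.sin(r),y/r*np.sin(r),np.cos(r)]) if r>0 else np.array([0,0,1.])
    return c["R"].T@d
o=-c["R"].T@c["t"];print("cam",o.round(3))
for q,z in (("core_mount_mid",.087),("block_a",0)):
    for r in finder.pinpoint(c,q)[:3]:
        d=wray(r["uv"]);print(q,round(r["score"],2),np.round(r["uv"]),(o+d*(z-o[2])/d[2]).round(4))
np.savez("w1.npz",K=K,R=c["R"],t=c["t"])
E
```

```text
2.05 [0.5444 0.0436 0.1738] [[ 0.068  0.998  0.   ]
 [ 0.998 -0.068  0.   ]
 [ 0.     0.    -1.   ]] [-0.41  0.47  0.36  1.87 -0.22  0.84 -0.01]
cam [0.55  0.126 0.317]
core_mount_mid 0.69 [340. 259.] [ 0.5558 -0.0029  0.087 ]
block_a 0.86 [430.  53.] [0.6652 0.175  0.    ]
block_a 0.77 [338. 218.] [0.5591 0.0007 0.    ]
block_a 0.62 [94. 70.] [0.2761 0.2077 0.    ]
```

View pics/w1.png

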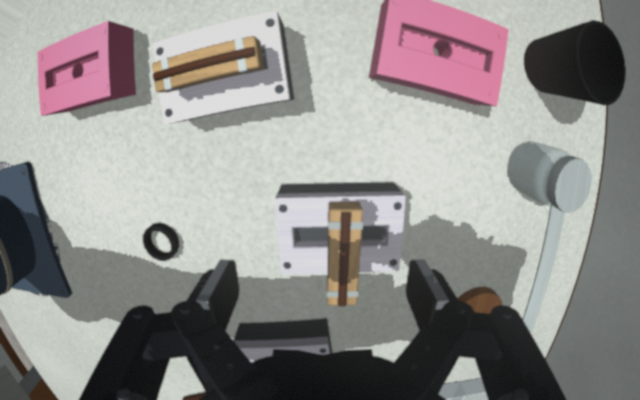

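The wrist view shows the bar, with its core from (346,213) to (342,303), across block A's slot, whose ends are at (292,237) and (388,234). The block's screws are at (283,209), (398,206), (288,266) and (394,264).

```bash
python3 - <<'E'
import numpy as np
c=np.load("w1.npz");K=c["K"];Rm=c["R"];o=-Rm.T@c["t"]
def P(u,v,z):
    x=(u-K[0,2])/K[0,0];y=(v-K[1,2])/K[1,1];r=np.hypot(x,y)
    d=Rm.T@np.array([x/r*np.sin(r),y/r*np.sin(r),np.cos(r)]);return (o+d*(z-o[2])/d[2])[:2]
H=[P(*p,.05) for p in ((283,209),(398,206),(394,264),(288,266))]
C=[P(*p,.05) for p in ((277,193),(410,190),(408,273),(273,276))]
for Q in (H,C): 
    Q=np.array(Q);print(Q.round(4).tolist(),"c",Q.mean(0).round(4)); d=Q[1]-Q[0]+Q[2]-Q[3];print(np.degrees(np.arctan2(d[1],d[0])))
for z in (.098,.100):
    a,b=P(346,213,z),P(342,303,z);d=a-b;print(a.round(4),b.round(4),((a+b)/2).round(4),np.degrees(np.arctan2(d[1],d[0])),np.hypot(*d))
from h import bot;s=bot.get_state();print(s["t"],s["ee_pos"],s["eef_rot"])
E
```

```text
[[0.5069, 0.0323], [0.6139, 0.0279], [0.6115, -0.0342], [0.5049, -0.0283]] c [ 0.5593 -0.0006]
-2.7394703258301494
[[0.5031, 0.048], [0.6253, 0.0429], [0.627, -0.0468], [0.488, -0.0395]] c [0.5608 0.0012]
-2.721483038293999
[0.562  0.0427] [ 0.5556 -0.0416] [0.5588 0.0006] 85.65224578528661 0.0845580078251128
[0.5619 0.0435] [ 0.5556 -0.04  ] [0.5587 0.0017] 85.65224578528665 0.08378747080106427
2.2 [0.54447624 0.04056672 0.17399587] [ 2.30409435e+00  2.13405833e+00 -2.13783204e-03]
```

>>> drive_tool(
  plan=[-2.5,1.2,1,0,0,-3.9,1.75,3,0,0,-3.9,1.75,6,0,0,-3.9,1.75,9,0,0,-3.9,1.75,10,0,0],
)

```text
t: 2.82
ee_pos: [0.5581, 0.0063, 0.0731]
eef_rot: [-2.294, -2.144, 0.002]
contact_force: [-0.3, 0.2, 0.3]
finger_gap: 0.999
gripper_force: 0.0
```

```bash
python3 - <<'E'
from h import *
c=capture("wrist");cv2.imwrite("pics/w2.png",c["pixels"])
s=bot.get_state();print(s["t"],s["ee_pos"],s["eef_rot"],s["contact_force"])
E
```

```text
2.875 [0.55812301 0.00605724 0.07274733] [-2.29436533 -2.1434494   0.00238898] [-0.43799247  0.2881416  -1.13997991]
```

View pics/w2.png

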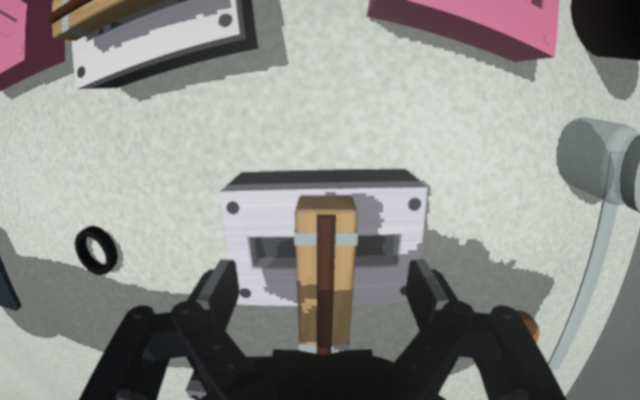

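The bar is centred between the pads: its mid is at column 326, against 322 for the pads. I'll make a small settling correction before closing.

>>> drive_tool(
  plan=[-0.3,0,0.3,0,0,-0.3,0,0.3,0,0,-0.3,0,0.3,0,0,-0.3,0,0.3,0,0,-0.3,0,0.3,0,0],
)

```text
t: 3.5
ee_pos: [0.5588, 0.0019, 0.0715]
eef_rot: [2.297, 2.143, 0.0]
contact_force: [-0.4, -0.3, -0.7]
finger_gap: 0.998
gripper_force: 0.0
```

>>> drive_tool(
  plan=[-0.15,0,0.2,0,0.3,-0.15,0,0.2,0,0.6,-0.15,0,0.2,0,1,-0.15,0,0.2,0,1,-0.15,0,0.2,0,1],
)

```text
t: 4.12
ee_pos: [0.5587, 0.0004, 0.0694]
eef_rot: [2.297, 2.143, 0.0]
contact_force: [0.5, -0.5, 1.6]
finger_gap: 0.293
gripper_force: 58.9
```

>>> drive_tool(
  plan=[0,0,0,6,1,0,0,0,15,1,0,0,0,24,1,0,0,0,33,1,0,0,0,42,1],
)

```text
t: 4.75
ee_pos: [0.5586, 0.0005, 0.0694]
eef_rot: [-2.915, -1.17, -0.0]
contact_force: [-0.4, -0.2, 1.9]
finger_gap: 0.297
gripper_force: 59.1
```

>>> drive_tool(
  plan=[0,0,0,10,1,0,0,0,20,1,0,0,0,30,1,0,0,0,39,1,0,0,0,46.5,1],
)

```text
t: 5.38
ee_pos: [0.5584, 0.0007, 0.069]
eef_rot: [-3.141, 0.075, 0.001]
contact_force: [0.1, 0.1, -1.8]
finger_gap: 0.296
gripper_force: 58.8
```

```bash
python3 - <<'E'
from h import *
c=capture("wrist");cv2.imwrite("pics/w3.png",c["pixels"])
s=bot.get_state();R=Ro.from_rotvec(s["eef_rot"]).as_matrix();print(s["t"],s["ee_pos"],np.degrees(np.arctan2(R[1,0],R[0,0])),s["contact_force"],s["finger_gap"])
E
```

```text
5.425 [0.55833542 0.00090712 0.06884826] -3.0412899488517224 [ 0.37037841  0.11951974 -1.8701236 ] 0.2917170012017367
```

View pics/w3.png

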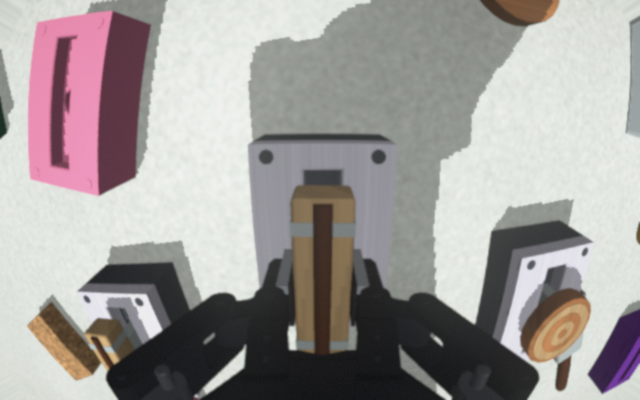

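The bar now lies along the slot; the slot end shows at (323,178), in line with the core at column 322. The wrist force has flipped to about -1.9 N, so the gripper is carrying the mount. I'll guide it down, then release.

>>> drive_tool(
  plan=[0,0,0.3,0,1,0,0,0.6,0,1,0,0,0.8,0,1,0,0,0.8,0,0.3,0,0,0.8,0,0],
)

```text
t: 6.05
ee_pos: [0.5588, 0.0002, 0.0614]
eef_rot: [-3.141, 0.068, -0.001]
contact_force: [0.5, -0.7, -0.4]
finger_gap: 0.712
gripper_force: 0.0
```

>>> drive_tool(
  plan=[0,0,0,0,0,0,0,0,0,0,0,0,-3,0,0,0,0,-7,0,0,0,0,-11,0,0],
)

```text
t: 6.68
ee_pos: [0.5584, 0.0003, 0.1724]
eef_rot: [3.141, -0.068, -0.001]
contact_force: [0.5, 0.3, 0.1]
finger_gap: 1.0
gripper_force: 0.0
```

```bash
python3 - <<'E'
from h import *
ims=[]
for n in ("scene","side"):
    c=capture(n);p=proj(c,[.559,0,.07]).astype(int);k=c["pixels"][p[1]-60:p[1]+60,p[0]-60:p[0]+60]
    ims.append(cv2.resize(k,(390,390),interpolation=cv2.INTER_CUBIC))
    for z in (.073,.087):
        for r in finder.pinpoint(c,"core_mount_mid")[:2]: print(n,round(r["score"],2),z,onz(c,r["uv"],z).round(4),np.round(r["uv"]), proj(c,[.559,0,z]).round())
cv2.imwrite("pics/end.png",np.hstack(ims))
s=bot.get_state();print(s["t"],s["ee_pos"],s["finger_gap"],s["contact_force"])
E
```

```text
scene 0.58 0.073 [0.55  0.015 0.073] [374. 198.] [372. 202.]
scene 0.58 0.087 [0.5646 0.0022 0.087 ] [374. 198.] [373. 198.]
side 0.79 0.073 [ 5.589e-01 -5.000e-04  7.300e-02] [260. 228.] [260. 228.]
side 0.79 0.087 [0.5484 0.0131 0.087 ] [260. 228.] [259. 223.]
6.975 [0.55808909 0.00077218 0.17041847] 0.9962349110969195 [-0.35263059  0.02255772 -0.52977508]
```

View pics/end.png

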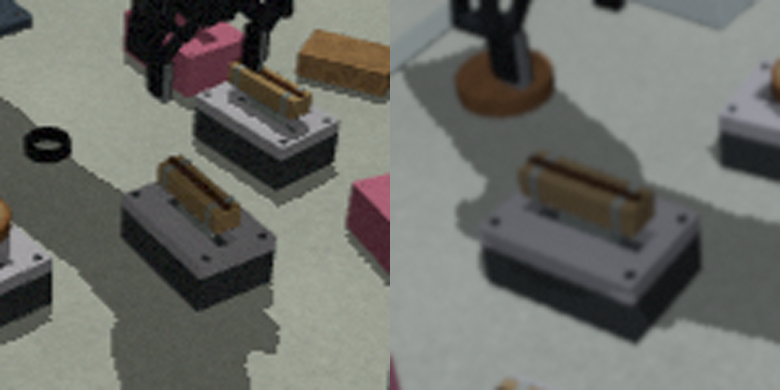

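In the end crops the bar lies along the slot at (200,195) left and (585,190) right, upright, at the same height over its block as the home mount beside it. It dropped about 4 px in both cameras, which matches 14 mm. The fingers are clear, so I'm handing in.

```bash
python3 -c "
from cell import hand_in;print(hand_in())"
```

```text
the job is handed in; nothing more can be done
None
```

I turned the proud bar mount about 89° until its key met block A's slot; both cameras show it dropped about 14 mm, fully home, and it was released upright. The gripper is clear, the other two mounts were not touched, and the job was handed in at about 7 s; `hand_in` gave no verdict.

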